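# Interlock aluminium channel offcuts into a bundle

## Robot

A 6-joint arm with a two-finger parallel gripper is mounted at the origin on a cart in front of the work surface, level with it; the furniture and walls round the work are solid. World frame = base frame: x ahead of the robot, y to its left, z up, the work surface at z = 0. Lengths are in m, angles in rad, forces in N, time in s.
With the tool pointing down it reaches from about 0.3 to 0.775 m from the base axis. Payload 14.6 kg.
Tool frame: the origin (TCP) lies on the centre line of the jaws, within the pads' length; the fingertips stand 11 mm ahead of it and the grasp point (between the pads) lies 8 mm behind it; y points along the fingers, x is the direction in which the jaws open and shut, and the axes are right-handed (so a half turn about y gives the same grasp; the last joint's range is limited). The gripper opens to 94 mm and grips with 3 to 60 N. Pads are 16 mm wide; open, the fingers measure 119 mm over their backs; the gripper's body (75 mm by 177 mm) begins 78 mm behind the grasp point.
Start: joints at [1.046, 0.3, 1.521, -0, 1.321, -0.067], TCP at [0.243, 0.493, 0.189] pointing down, gripper open.
Joint ranges: [-3.03, 3.03], [-0.79, 2.21], [0.23, 2.52], [-1.04, 4.18], [0, 3.07], [-2.55, 2.55]. Speed limits (rad/s): [2.22, 2.22, 2.57, 3.14, 3.14, 3.14].

## Interface

Orientations are given as [roll, pitch, yaw] about the fixed x, y, z axes, in that order (R = Rz(yaw) Ry(pitch) Rx(roll)).
In Python, from station import ctrl, imaging gives the robot as it stands. The module is installed in compiled form; this text tells all that it offers.
- The arm moves only by the tool apply_moves, never from a script. Its argument "deltas" is a list of rows, each an object with "dp": the shift along the tool's x, y, z in m, a list of three; "roll": the turn about the tool's y in rad; "grip": the closure, from -1 (fully open) to 1 (shut). In form: [{"dp": [tx, ty, tz], "roll": roll, "grip": grip}, ...]. A call has 1 to 10 rows; each row shifts and turns the commanded pose from where the row before left it, along the tool's axes as they then stand; what a row does not reach is not made up. A row lasts 1/8 s, in which the tool goes at most 62.5 mm and 10.7 degrees, less where a joint would pass 70% of its speed; a pose out of reach is approached as far as the arm can. A call with a gripper value outside its range is refused whole. The fingers move at their own pace and stop on an object; "newtons" is the grip in N (left out, the last holds). Time passes only in rows, so rows that do not move let the fingers close. It gives the time, the measured TCP pose, the force and the opening at its end, in the units of the state.
- ctrl.get_obs(): the state, without advancing time (a new reading comes with each control period).
- imaging.camera(name): name is "scene" or "top" or "wrist"; returns the picture (420x560x3 uint8, blue, green, red); there is no depth.
- imaging.camera_info(name): a dict with "K" (3x3 intrinsics, pixels), "world_from_camera" (4x4, takes a point from camera to world coordinates). Camera axes: x right, y down, z forward; pixel columns grow to the right and rows downward; lengths in m; the calibration is good to about 2 mm. The wrist camera is an equidistant fisheye: a pixel r from the principal point sees the ray r / f radians off the axis. A picture is of the moment at which its call begins: read the wrist's pose just before it. camera_info takes no time and is no camera call; for the wrist camera it gives the pose at the moment of the call.
- ctrl.hand_in(): hands the job in, once; it reports no verdict.
The state is a dict: "time_s": time; "qpos": joint angles; "joint_vel": joint speeds; "tau": joint torques, N m; "ee_pos": TCP position; "eef_rot": TCP orientation; "force": force on the tool from outside, world axes, zero at the start; "moment": the same for the moment, N m; "grip_width": finger opening in m.
Only numpy, scipy, OpenCV 4.12 (cv2) and the standard library are available. Lean on these libraries where they do the work, as an engineer would, in place of code of your own. Each camera call takes 0.05 s, during which the arm holds its last target. There are 200 camera calls.

## Task

Make a locked bundle of the three aluminium channels on the plywood board: lay the wide channel that stands on its side open side up next to the other wide one, with the two snug against each other and the steel fence and their ends about flush. Then set the narrow channel open side down over the two wide channels' touching flanges, fully seated and with its ends about flush too, so that they are locked together. Leave the other tools where they lie.

Things in the scene. Friction and masses are not known exactly. Their poses are not given: they have to be found in the camera images.
- board: Fixed plywood board on the bench, 212 x 170 mm, 8 mm thick, with a dark steel fence (12 mm thick, top 42 mm above the bench) along its far long edge. Origin on the bench under the board. +y runs along the fence, +x points to it. Fence's inner face at x = +80 mm, the board's free edge at x = -120 mm, ends at y = +-85 mm; board top at z = 8 mm.
- channel_a: Loose wide aluminium U-channel, already on the board open side up, 6 to 16 mm off the fence and up to 3.5 degrees askew. 60 mm wide (x), 140 long (y), 34 high (z), walls 4 mm, so the trough is 52 mm wide, 30 deep. Origin at the centre of the web's outer face (its underside here); +z points out of the open side. 0.18 kg.
- channel_b: Loose wide aluminium U-channel, the same part, origin and axes as channel_a. Starts on the bench standing on one flange, 60 mm tall, open side (+z) facing roughly the robot, web away from it; pushing its top edge away from the robot by 30 to 40 mm tips it onto its web, open side up. 0.13 to 0.25 kg.
- narrow_channel: Loose narrow aluminium U-channel, on the bench open side down; swaps places with channel_b. 22 mm wide (x), 140 long (y), 30 high (z), walls 4 mm: slot 14 mm wide, 26 deep, to straddle two touching flanges (8 mm). Origin: centre of its underside (flange tips); web on the +z side. Seated, it hangs on the flange tops: web top 46 mm, flange tips 16 mm above the bench. 0.08 to 0.15 kg.
- screwdriver: Bystander: screwdriver with green handle, 163 mm long, lying near the robot. Origin at its underside.
- tape: Bystander: roll of black tape, 62 mm across, 19 mm high, lying on the bench. Origin at its underside.
- multimeter: Bystander: black multimeter, 140 x 75 x 41 mm. Origin at its underside.
- solder_spool: Bystander: solder spool standing at the back, 55 mm across, 47 mm high. Origin at its underside.
- adapter: Bystander: black plug-in adapter block, 64 x 32 x 26 mm, between the board and the channels on the bench. Origin at its underside.
Mind the look-alikes: they are no part of the job. Leave any orange look-alike of the channel_a alone.

How it is judged:
At the end, for the whole second after the job is handed in: Wide channels flat on the board, open side up, parallel to the fence (4.5 deg), channel_a within 4.5 mm of it and 35 mm of its middle, channel_b within 5.5 mm of channel_a; narrow one open side down over both adjoining flanges, seated within 4 mm; all ends flush within 15 mm; at rest (angle between each of channel_a, channel_b's own z axis and vertical below 0.08 rad and z of channel_a in the frame of board between 0.004 and 0.012 m and angle between the y axis of each of channel_a, channel_b and the y axis of board, either way round below 0.08 rad and z of channel_b in the frame of board between 0.004 and 0.012 m and x of channel_a in the frame of board between 0.0455 and 0.053 m and x of channel_b in the frame of board between -0.018 and -0.006 m and horizontal distance between channel_a and channel_b below 0.0655 m and y of channel_b in the frame of channel_a between -0.015 and 0.015 m and y of channel_a in the frame of board between -0.035 and 0.035 m and angle between narrow_channel's own z axis and vertical below 0.1 rad and angle between the y axis of narrow_channel and the y axis of channel_a, either way round below 0.1 rad and x of narrow_channel in the frame of channel_a between -0.038 and -0.024 m and y of narrow_channel in the frame of channel_a between -0.015 and 0.015 m and z of narrow_channel in the frame of channel_a between 0.004 and 0.0115 m and linear speed of each of channel_a, channel_b, narrow_channel below 0.02 m/s); the robot touches nothing.
It fails at once if the screwdriver was moved by more than 30 mm (distance of screwdriver from where it was at the start of the episode above 0.03 m).
It fails at once if the tape was moved by more than 30 mm (distance of tape from where it was at the start of the episode above 0.03 m).
It fails at once if the multimeter was moved by more than 30 mm (distance of multimeter from where it was at the start of the episode above 0.03 m).
It fails at once if the solder spool was moved by more than 30 mm (distance of solder_spool from where it was at the start of the episode above 0.03 m).
It fails at once if the adapter was moved by more than 30 mm (distance of adapter from where it was at the start of the episode above 0.03 m).
It also fails if it takes over 69 s, if anything falls off the work surface, if the arm or the gripper's body presses on something with over 40 N, if the wrist force passes 120 N, or if a joint passes its speed limit or range.

## Working session

There is one attempt and no reset: what is moved stays moved. The work goes in short steps, Python scripts to look and compute and a tool call to move; the robot and the scene stay as the last step left them, time stands still between calls to the robot, and variables do not carry over. Pictures are saved under pics/ and viewed, about 8 in all and at most 12, crops included, and the job is handed in when it is done.

Besides the shell and the picture viewer there is one more tool, called after "Emit:" by a JSON object that holds its "method" and its "body", one argument or row to a line. apply_moves: Moves the arm, as the interface text tells. Its arguments: {"type":"object","properties":{"deltas":{"type":"array"},"newtons":{"type":"number"}},"required":["deltas"]}

```bash
mkdir -p pics; python3 - <<'E'
from station import ctrl, imaging
import cv2,numpy as np
for n in("scene","top"):
    im=imaging.camera(n); cv2.imwrite(f"pics/{n}0.png",im)
    i=imaging.camera_info(n); print(n,np.round(i["K"],1).tolist(),np.round(i["world_from_camera"],3).tolist())
o=ctrl.get_obs(); print({k:np.round(v,3).tolist() for k,v in o.items()})
E
```

```text
scene [[419.1, 0.0, 271.9], [0.0, 419.1, 211.4], [0.0, 0.0, 1.0]] [[-0.978, -0.18, 0.105, 0.398], [-0.208, 0.867, -0.454, 0.532], [-0.009, -0.465, -0.885, 1.221], [0.0, 0.0, 0.0, 1.0]]
top [[410.2, 0.0, 284.3], [0.0, 410.2, 219.7], [0.0, 0.0, 1.0]] [[-0.027, -0.996, 0.082, 0.455], [-0.999, 0.025, -0.029, -0.053], [0.027, -0.083, -0.996, 1.114], [0.0, 0.0, 0.0, 1.0]]
{'time_s': 0.1, 'qpos': [1.046, 0.3, 1.522, -0.0, 1.321, -0.067], 'joint_vel': [0.002, 0.0, -0.001, 0.002, 0.003, -0.002], 'tau': [0.002, -53.264, -35.328, 0.071, 0.024, -0.0], 'ee_pos': [0.243, 0.493, 0.188], 'eef_rot': [-1.571, 0.001, 1.113], 'force': [0.643, -0.181, 0.017], 'moment': [0.047, -0.008, 0.019], 'grip_width': 0.094}
```

View pics/top0.png

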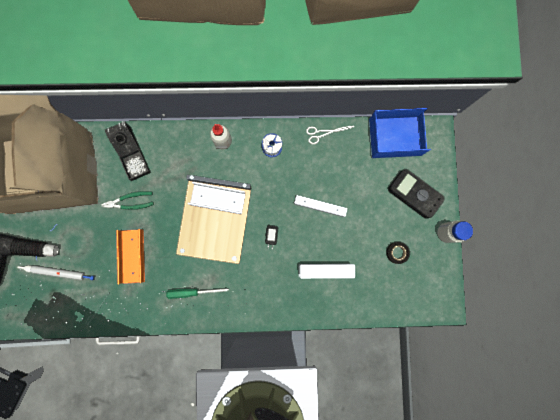

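View pics/scene0.png

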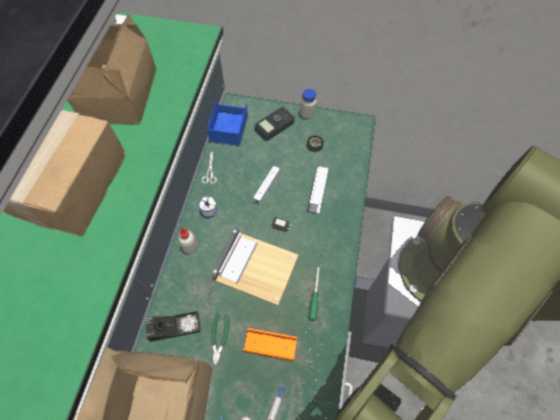

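The top view shows A by the fence at (217,198), the narrow channel at (320,206) and B at (327,271). The adapter is at (271,235). The orange look-alike is at (131,256) and the screwdriver at (195,292). Next I'll measure from the top view.

```bash
cat > h.py <<'E'
import cv2,numpy as np
from station import ctrl, imaging
def ray(name,uv,z,info=None):
    i=info or imaging.camera_info(name); K=np.array(i["K"]);T=np.array(i["world_from_camera"])
    uv=np.atleast_2d(uv).astype(float)
    d=np.c_[(uv-K[[0,1],[2,2]])/K[[0,1],[0,1]],np.ones(len(uv))]
    if name=="wrist":
        r=np.linalg.norm(d[:,:2],axis=1)+1e-9
        d=np.c_[d[:,:2]*(np.sin(r)/r)[:,None],np.cos(r)]
    w=d@T[:3,:3].T
    return T[:3,3]+w*((z-T[2,3])/w[:,2])[:,None]
def blob(im,box,mask):
    x0,y0,x1,y1=box; m=np.zeros(mask.shape,np.uint8); m[y0:y1,x0:x1]=mask[y0:y1,x0:x1]
    c,_=cv2.findContours(m,cv2.RETR_EXTERNAL,cv2.CHAIN_APPROX_NONE)
    return cv2.boxPoints(cv2.minAreaRect(max(c,key=cv2.contourArea)))
def rect(P):
    P=P[:,:2]; a,b=P[1]-P[0],P[2]-P[1]
    if np.linalg.norm(a)>np.linalg.norm(b): L,W=a,b
    else: L,W=b,a
    if L[1]<0: L=-L
    return dict(c=np.round(P.mean(0),4),len=round(float(np.linalg.norm(L)),4),wid=round(float(np.linalg.norm(W)),4),ang=round(float(np.arctan2(L[1],L[0])),4))
E
python3 - <<'E'
from h import *
im=cv2.imread("pics/top0.png"); hsv=cv2.cvtColor(im,cv2.COLOR_BGR2HSV)
w=((hsv[...,2]>150)&(hsv[...,1]<45)).astype(np.uint8)*255
bd=((hsv[...,2]>110)&(hsv[...,1]>45)&(hsv[...,0]<30)).astype(np.uint8)*255
for n,box,z,m in(("A",(180,175,255,225),.042,w),("N",(288,188,355,222),.030,w),("B",(290,255,362,285),.060,w),("board",(170,170,255,270),.008,bd),("boardall",(170,170,255,270),.008,w|bd)):
    b=blob(im,box,m); P=ray("top",b,z); print(n,b.round(1).tolist(),rect(P),P[:,:2].round(3).tolist())
crop=cv2.resize(im[165:290,165:365],(800,500),interpolation=cv2.INTER_CUBIC); cv2.imwrite("pics/c0.png",crop)
E
```

```text
A [[187.60000610351562, 204.1999969482422], [192.0, 180.89999389648438], [245.5, 191.0], [241.0, 214.3000030517578]] {'c': array([0.6061, 0.0924]), 'len': 0.1429, 'wid': 0.0627, 'ang': 1.3589} [[0.59, 0.168], [0.652, 0.156], [0.622, 0.016], [0.56, 0.029]]
N [[293.6000061035156, 203.1999969482422], [296.1000061035156, 193.89999389648438], [348.0, 207.39999389648438], [345.6000061035156, 216.6999969482422]] {'c': array([ 0.5805, -0.1825]), 'len': 0.1432, 'wid': 0.0258, 'ang': 1.2918} [[0.588, -0.11], [0.613, -0.117], [0.573, -0.255], [0.548, -0.248]]
B [[298.0, 264.0], [355.0, 264.0], [355.0, 278.0], [298.0, 278.0]] {'c': array([ 0.4076, -0.1878]), 'len': 0.1466, 'wid': 0.0357, 'ang': 1.5431} [[0.427, -0.115], [0.423, -0.262], [0.388, -0.26], [0.392, -0.114]]
board [[175.5, 254.0], [187.3000030517578, 179.60000610351562], [250.60000610351562, 189.60000610351562], [238.89999389648438, 264.0]] {'c': array([0.5461, 0.107 ]), 'len': 0.203, 'wid': 0.1737, 'ang': 2.9798} [[0.462, 0.208], [0.662, 0.175], [0.631, 0.004], [0.43, 0.04]]
boardall [[175.5, 254.0], [187.3000030517578, 179.60000610351562], [251.0, 189.60000610351562], [239.1999969482422, 264.1000061035156]] {'c': array([0.5461, 0.1065]), 'len': 0.203, 'wid': 0.1747, 'ang': 2.9798} [[0.462, 0.208], [0.662, 0.175], [0.63, 0.004], [0.43, 0.039]]
```

View pics/c0.png

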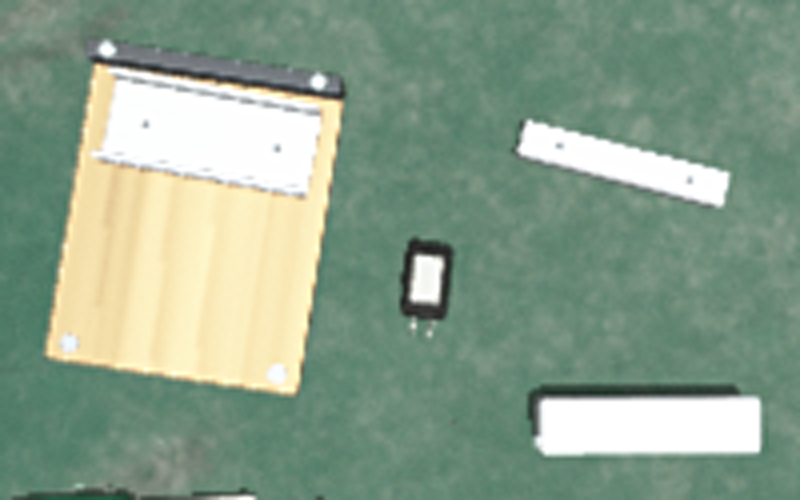

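A is about 9 mm off the fence and about 2.9° askew, and B's top is at (0.408, -0.188); both fit the stated sizes. The board's x direction is at about -0.162 rad. I'll turn and travel first, then tip B.

Emit:
{"method": "apply_moves", "body": {
  "deltas": [
    {"dp":[0,0,0],"roll":0.163,"grip":1},
    {"dp":[0,0,0],"roll":0.163,"grip":1},
    {"dp":[0,0,0],"roll":0.163,"grip":1},
    {"dp":[0,0,0],"roll":0.163,"grip":1},
    {"dp":[0,0,0],"roll":0.163,"grip":1},
    {"dp":[0,0,0],"roll":0.163,"grip":1},
    {"dp":[0,0,0],"roll":0.163,"grip":1}
  ],
  "newtons": 20
}}

```text
time_s: 0.98
ee_pos: [0.243, 0.4932, 0.1886]
eef_rot: [-1.571, 0.0, -0.033]
force: [0.5, -0.5, 0.5]
grip_width: 0.0272
```

Emit:
{"method": "apply_moves", "body": {
  "deltas": [
    {"dp":[0.0095,0,-0.0484],"roll":0,"grip":1},
    {"dp":[0.0095,0,-0.0484],"roll":0,"grip":1},
    {"dp":[0.0095,0,-0.0484],"roll":0,"grip":1},
    {"dp":[0.0095,0,-0.0484],"roll":0,"grip":1},
    {"dp":[0.0095,0,-0.0484],"roll":0,"grip":1},
    {"dp":[0.0095,0,-0.0484],"roll":0,"grip":1},
    {"dp":[0.0095,0,-0.0484],"roll":0,"grip":1},
    {"dp":[0.0095,0,-0.0484],"roll":0,"grip":1},
    {"dp":[0.0095,0,-0.0484],"roll":0,"grip":1},
    {"dp":[0.0095,0,-0.0484],"roll":0,"grip":1}
  ]
}}

```text
time_s: 2.22
ee_pos: [0.3243, 0.0053, 0.189]
eef_rot: [-1.571, -0.0, -0.028]
force: [1.8, -0.1, 0.2]
grip_width: 0.0006
```

Emit:
{"method": "apply_moves", "body": {
  "deltas": [
    {"dp":[0.008,0,-0.0485],"roll":0,"grip":1},
    {"dp":[0.008,0,-0.0485],"roll":0,"grip":1},
    {"dp":[0.008,0,-0.0485],"roll":0,"grip":1},
    {"dp":[0.008,0,-0.0485],"roll":0,"grip":1},
    {"dp":[0,0.042,0],"roll":0,"grip":1},
    {"dp":[0,0.042,0],"roll":0,"grip":1},
    {"dp":[0,0.042,0],"roll":0,"grip":1},
    {"dp":[0,0,0],"roll":0,"grip":1}
  ]
}}

```text
time_s: 3.22
ee_pos: [0.3496, -0.187, 0.0612]
eef_rot: [-1.568, 0.005, -0.028]
force: [0.9, -0.1, 1.6]
grip_width: 0.0003
```

Emit:
{"method": "apply_moves", "body": {
  "deltas": [
    {"dp":[0.012,0,0],"roll":0,"grip":1},
    {"dp":[0.01,0,0],"roll":0,"grip":1},
    {"dp":[0.006,0,0],"roll":0,"grip":1},
    {"dp":[0.006,0,0],"roll":0,"grip":1},
    {"dp":[0.006,0,0],"roll":0,"grip":1},
    {"dp":[0.006,0,0],"roll":0,"grip":1},
    {"dp":[0.006,0,0],"roll":0,"grip":1},
    {"dp":[0.006,0,0],"roll":0,"grip":1},
    {"dp":[0.004,0,0],"roll":0,"grip":1},
    {"dp":[0,0,0],"roll":0,"grip":1}
  ]
}}

```text
time_s: 4.47
ee_pos: [0.4132, -0.1896, 0.0629]
eef_rot: [-1.571, 0.0, -0.028]
force: [-0.5, 0.1, -0.0]
grip_width: 0.0002
```

```bash
python3 - <<'E'
from h import *
im=imaging.camera("scene"); cv2.imwrite("pics/s1.png",cv2.resize(im[120:270,200:400],(800,600),interpolation=cv2.INTER_CUBIC))
E
```

```text
(no output)
```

View pics/s1.png

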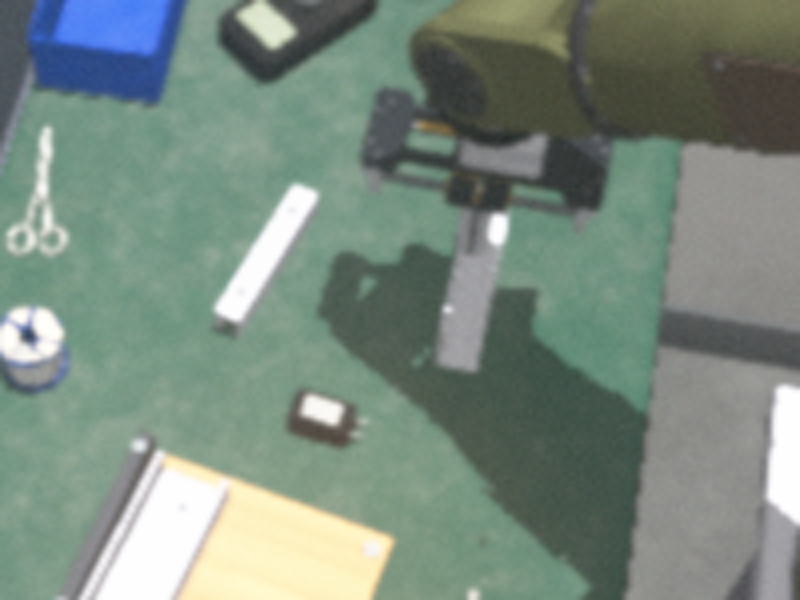

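```bash
python3 - <<'E'
from h import *
for z in(.06,.034): print(z,ray("scene",[[310,211.5],[319.5,212.5],[317,172],[326.5,174]],z).round(3).tolist())
im=imaging.camera("wrist"); cv2.imwrite("pics/w1.png",im)
print(ctrl.get_obs()["force"])
E
```

```text
0.06 [[0.419, -0.087, 0.06], [0.389, -0.089, 0.06], [0.421, -0.236, 0.06], [0.389, -0.235, 0.06]]
0.034 [[0.419, -0.1, 0.034], [0.389, -0.103, 0.034], [0.421, -0.253, 0.034], [0.389, -0.252, 0.034]]
[0.95419625 0.56516131 0.0598429 ]
```

View pics/w1.png

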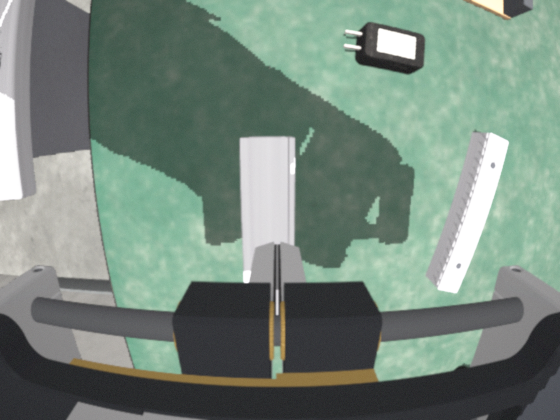

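```bash
python3 - <<'E'
from h import *
i=imaging.camera_info("wrist"); print(np.round(i["K"],1).tolist(),np.round(i["world_from_camera"],3).tolist())
p=[[240,139],[295,137],[243,240],[295,240],[290,170],[487,132],[509,137]]
for z in(0,.03,.06): print(z,ray("wrist",p,z,i)[:,:2].round(3).tolist())
im=cv2.imread("pics/w1.png"); a=im[120:290,210:330]
s=imaging.camera("top")[225:300,270:380]
cv2.imwrite("pics/c2.png",np.hstack([cv2.resize(a,(400,567),interpolation=cv2.INTER_CUBIC),cv2.copyMakeBorder(cv2.resize(s,(400,273),interpolation=cv2.INTER_CUBIC),0,294,0,0,0)]))
E
```

```text
[[325.2, 0.0, 276.8], [0.0, 325.2, 214.6], [0.0, 0.0, 1.0]] [[1.0, -0.026, -0.008, 0.415], [-0.027, -0.969, -0.246, -0.118], [-0.001, 0.246, -0.969, 0.259], [0.0, 0.0, 0.0, 1.0]]
0 [[0.386, -0.121], [0.429, -0.121], [0.384, -0.205], [0.428, -0.206], [0.425, -0.147], [0.607, -0.111], [0.635, -0.114]]
0.03 [[0.389, -0.121], [0.428, -0.121], [0.388, -0.195], [0.426, -0.196], [0.424, -0.144], [0.585, -0.112], [0.61, -0.114]]
0.06 [[0.393, -0.12], [0.426, -0.12], [0.391, -0.185], [0.425, -0.186], [0.422, -0.14], [0.563, -0.113], [0.584, -0.115]]
```

View pics/c2.png

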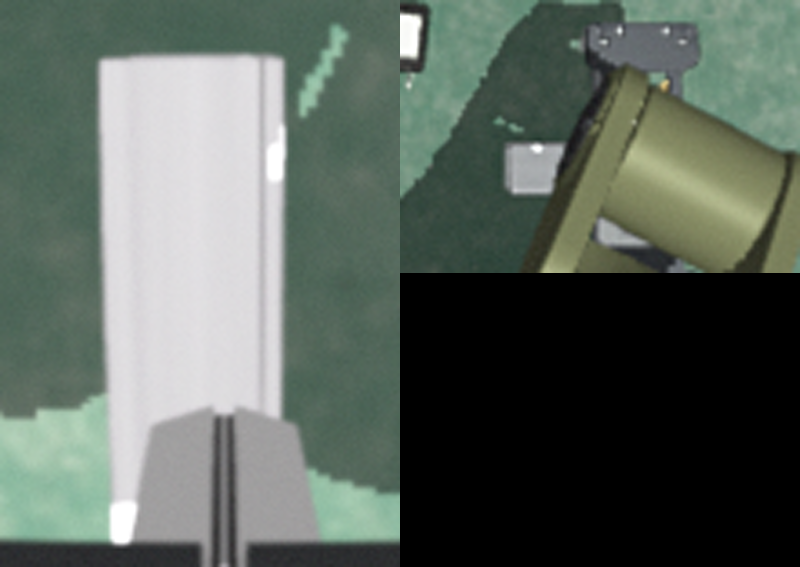

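Emit:
{"method": "apply_moves", "body": {
  "deltas": [
    {"dp":[0,-0.02,0],"roll":0,"grip":1},
    {"dp":[0,-0.03,0],"roll":0,"grip":1},
    {"dp":[0,-0.03,0],"roll":0,"grip":1},
    {"dp":[-0.01,0,0.05],"roll":0,"grip":1},
    {"dp":[-0.01,0,0.05],"roll":0,"grip":1},
    {"dp":[-0.01,0,0.05],"roll":0,"grip":1},
    {"dp":[-0.01,0,0.05],"roll":0,"grip":1},
    {"dp":[0,0,0],"roll":0,"grip":-1}
  ]
}}

```text
time_s: 5.62
ee_pos: [0.378, 0.0136, 0.1431]
eef_rot: [-1.571, -0.0, -0.024]
force: [1.3, -0.5, -0.3]
grip_width: 0.0072
```

```bash
python3 - <<'E'
from h import *
im=imaging.camera("top"); s=imaging.camera("scene")
a=cv2.resize(im[235:295,285:365],(400,300),interpolation=cv2.INTER_CUBIC)
b=cv2.resize(s[155:230,290:390],(400,300),interpolation=cv2.INTER_CUBIC)
cv2.imwrite("pics/c3.png",np.hstack([a,b]))
E
```

```text
(no output)
```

View pics/c3.png

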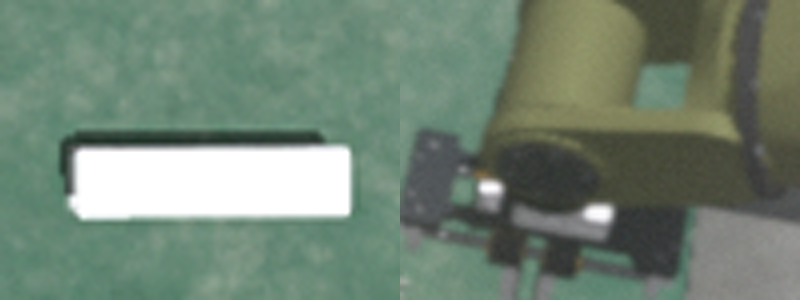

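The left half shows B still standing and essentially unmoved, with its top at rows 264–278 and cols 300–355. The fingers must have passed over it or lost it, so I'll triangulate B's height.

```bash
python3 - <<'E'
from h import *
s=cv2.imread("pics/scene0.png"); hsv=cv2.cvtColor(s,cv2.COLOR_BGR2HSV)
for nm,box in(("B",(300,160,335,220)),("N",(245,160,290,210))):
    m=((hsv[...,2]>165)&(hsv[...,1]<50)).astype(np.uint8)*255
    b=blob(s,box,m); print(nm,b.round(1).tolist())
    for z in(.0,.03,.045,.06): print(z,ray("scene",b,z)[:,:2].round(3).tolist())
cv2.imwrite("pics/c4.png",cv2.resize(s[160:220,295:340],(600,800)[::1],interpolation=cv2.INTER_CUBIC)[:600])
E
python3 - <<'E'
import sys; sys.path.insert(0,'.')
from h import *
t=cv2.imread("pics/top0.png")
for z in(.0,.03,.045,.06): print(z,ray("top",[[298,264],[355,264],[355,278],[298,278]],z)[:,:2].round(3).tolist())
E
```

```text
B [[307.70001220703125, 210.10000610351562], [317.1000061035156, 165.10000610351562], [328.5, 167.5], [319.20001220703125, 212.39999389648438]]
0.0 [[0.428, -0.122], [0.426, -0.304], [0.386, -0.302], [0.39, -0.121]]
0.03 [[0.427, -0.106], [0.425, -0.283], [0.386, -0.282], [0.39, -0.105]]
0.045 [[0.427, -0.098], [0.425, -0.273], [0.386, -0.271], [0.39, -0.097]]
0.06 [[0.427, -0.09], [0.425, -0.263], [0.386, -0.261], [0.39, -0.089]]
N [[252.39999389648438, 197.0], [273.1000061035156, 163.89999389648438], [279.79998779296875, 168.10000610351562], [259.1000061035156, 201.1999969482422]]
0.0 [[0.618, -0.134], [0.578, -0.278], [0.551, -0.265], [0.592, -0.122]]
0.03 [[0.613, -0.117], [0.573, -0.258], [0.547, -0.246], [0.587, -0.106]]
0.045 [[0.61, -0.109], [0.571, -0.248], [0.545, -0.236], [0.585, -0.098]]
0.06 [[0.607, -0.101], [0.569, -0.238], [0.543, -0.226], [0.583, -0.09]]
0.0 [[0.426, -0.119], [0.422, -0.274], [0.384, -0.272], [0.388, -0.118]]
0.03 [[0.427, -0.117], [0.422, -0.268], [0.386, -0.266], [0.39, -0.116]]
0.045 [[0.427, -0.116], [0.423, -0.265], [0.387, -0.263], [0.391, -0.115]]
0.06 [[0.427, -0.115], [0.423, -0.262], [0.388, -0.26], [0.392, -0.114]]
```

View pics/c4.png

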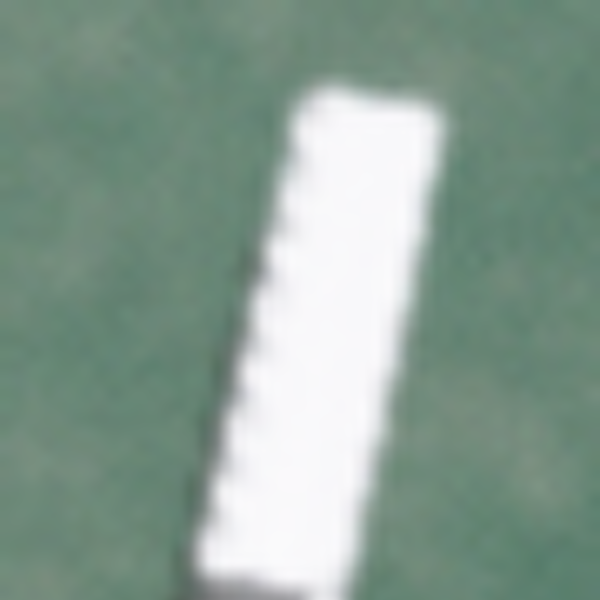

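The crop confirms a 60 mm standing height (the far end gives y = -0.262 at z = 0.06 in both views). I'll push again lower, with the tips at about 36 mm, which still clears the rising flange (34 mm sweep), and watch the force.

Emit:
{"method": "apply_moves", "body": {
  "deltas": [
    {"dp":[-0.006,0,-0.0505],"roll":0,"grip":1},
    {"dp":[-0.006,0,-0.0505],"roll":0,"grip":1},
    {"dp":[-0.006,0,-0.0505],"roll":0,"grip":1},
    {"dp":[-0.006,0,-0.0505],"roll":0,"grip":1},
    {"dp":[0,0.048,0],"roll":0,"grip":1},
    {"dp":[0,0.048,0],"roll":0,"grip":1},
    {"dp":[0,0,0],"roll":0,"grip":1},
    {"dp":[0.01,0,0],"roll":0,"grip":1},
    {"dp":[0.01,0,0],"roll":0,"grip":1},
    {"dp":[0.005,0,0],"roll":0,"grip":1}
  ]
}}

```text
time_s: 6.98
ee_pos: [0.3754, -0.1909, 0.048]
eef_rot: [-1.572, -0.002, -0.027]
force: [-1.1, 0.5, 0.1]
grip_width: 0.0004
```

Emit:
{"method": "apply_moves", "body": {
  "deltas": [
    {"dp":[0.005,0,0],"roll":0,"grip":1},
    {"dp":[0.005,0,0],"roll":0,"grip":1}
  ]
}}

```text
time_s: 7.22
ee_pos: [0.3844, -0.1908, 0.0471]
eef_rot: [-1.571, -0.0, -0.028]
force: [1.1, 0.9, -1.0]
grip_width: 0.0005
```

Emit:
{"method": "apply_moves", "body": {
  "deltas": [
    {"dp":[0.005,0,0],"roll":0,"grip":1},
    {"dp":[0.005,0,0],"roll":0,"grip":1}
  ]
}}

```text
time_s: 7.48
ee_pos: [0.3943, -0.1911, 0.0469]
eef_rot: [-1.571, 0.0, -0.028]
force: [0.6, -0.3, -0.6]
grip_width: 0.0007
```

Emit:
{"method": "apply_moves", "body": {
  "deltas": [
    {"dp":[0.005,0,0],"roll":0,"grip":1},
    {"dp":[0.005,0,0],"roll":0,"grip":1}
  ]
}}

```text
time_s: 7.72
ee_pos: [0.4043, -0.1914, 0.047]
eef_rot: [-1.571, 0.0, -0.028]
force: [0.7, -0.8, 1.1]
grip_width: 0.0004
```

```bash
python3 - <<'E'
from h import *
im=imaging.camera("wrist"); cv2.imwrite("pics/w2.png",im); i=imaging.camera_info("wrist")
old=cv2.imread("pics/w1.png")
for y in(150,180,200,220):
    for I in(old,im):
        g=I[y,180:420].astype(int); ok=np.where((np.ptp(g,axis=1)<25)&(g.min(1)>120))[0]+180
        print(y,ok.min() if len(ok) else 0,ok.max() if len(ok) else 0,len(ok),end=' | ')
    print()
E
```

```text
150 239 295 57 | 150 251 312 62 | 
180 240 295 56 | 180 252 311 60 | 
200 240 294 55 | 200 252 311 60 | 
220 241 294 54 | 220 252 311 60 |
```

View pics/w2.png

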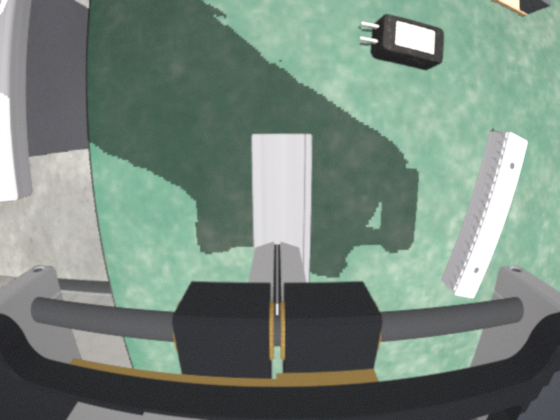

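Emit:
{"method": "apply_moves", "body": {
  "deltas": [
    {"dp":[0,0.003,0],"roll":0,"grip":1},
    {"dp":[0,0.003,0],"roll":0,"grip":1}
  ]
}}

```text
time_s: 8.02
ee_pos: [0.4047, -0.1917, 0.0433]
eef_rot: [-1.571, -0.002, -0.028]
force: [-19.8, 15.0, 74.4]
grip_width: 0.0004
```

```bash
python3 - <<'E'
from h import *
im=imaging.camera("wrist"); i=imaging.camera_info("wrist")
cv2.imwrite("pics/w3.png",im)
# dark outline of fingertip vs B: print column profile along col 270, 283 (finger) and 300
for c in(262,268,288,300): print(c,im[225:285:3,c].mean(1).astype(int).tolist())
print(np.round(ctrl.get_obs()["force"],1), np.round(ctrl.get_obs()["moment"],2))
E
```

```text
262 [220, 221, 221, 221, 222, 221, 222, 166, 163, 162, 165, 163, 162, 162, 164, 161, 160, 162, 163, 115]
268 [223, 222, 224, 223, 224, 224, 187, 163, 164, 161, 163, 163, 160, 162, 163, 161, 163, 161, 163, 120]
288 [223, 223, 223, 224, 223, 223, 211, 162, 163, 164, 162, 164, 163, 162, 161, 162, 163, 162, 162, 121]
300 [222, 222, 221, 222, 223, 223, 221, 222, 214, 203, 185, 169, 164, 163, 163, 164, 160, 164, 161, 114]
[-13.1   9.3  46.2] [ 1.93  2.61 -0.  ]
```

Pressing down gave 74 N at TCP z 0.043, so the closed fingertips were resting on B's 60 mm top. The closed tips are therefore about 15 mm above the TCP, not 11 mm below it, and both pushes passed over B. I'll back off now and push with the TCP at 0.021.

Emit:
{"method": "apply_moves", "body": {
  "deltas": [
    {"dp":[0,-0.025,0],"roll":0,"grip":1},
    {"dp":[-0.026,0,0],"roll":0,"grip":1},
    {"dp":[-0.026,0,0],"roll":0,"grip":1},
    {"dp":[0,0.02,0],"roll":0,"grip":1},
    {"dp":[0,0.02,0],"roll":0,"grip":1},
    {"dp":[0,0,0],"roll":0,"grip":1}
  ]
}}

```text
time_s: 8.82
ee_pos: [0.3512, -0.1895, 0.0251]
eef_rot: [-1.569, 0.002, -0.028]
force: [-0.3, 0.4, -0.2]
grip_width: 0.0003
```

```bash
python3 - <<'E'
from h import *
o=ctrl.get_obs(); print(np.round(o["ee_pos"],4),np.round(o["force"],1))
cv2.imwrite("pics/w4.png",imaging.camera("wrist"))
E
```

```text
[ 0.3512 -0.1895  0.0251] [-0.3  0.4 -0.2]
```

Emit:
{"method": "apply_moves", "body": {
  "deltas": [
    {"dp":[0.012,0,0],"roll":0,"grip":1},
    {"dp":[0.01,0,0],"roll":0,"grip":1},
    {"dp":[0.006,0,0],"roll":0,"grip":1},
    {"dp":[0.006,0,0],"roll":0,"grip":1},
    {"dp":[0.006,0,0],"roll":0,"grip":1},
    {"dp":[0.006,0,0],"roll":0,"grip":1},
    {"dp":[0.006,0,0],"roll":0,"grip":1},
    {"dp":[0.006,0,0],"roll":0,"grip":1},
    {"dp":[0.004,0,0],"roll":0,"grip":1},
    {"dp":[0,0,0],"roll":0,"grip":1}
  ]
}}

```text
time_s: 10.12
ee_pos: [0.4141, -0.1917, 0.0259]
eef_rot: [-1.571, 0.0, -0.028]
force: [-0.3, 0.2, -0.6]
grip_width: 0.0006
```

Emit:
{"method": "apply_moves", "body": {
  "deltas": [
    {"dp":[0,-0.025,0],"roll":0,"grip":1},
    {"dp":[0,-0.05,0],"roll":0,"grip":1},
    {"dp":[0.005,-0.05,0],"roll":0,"grip":-1},
    {"dp":[0.005,0,0],"roll":0,"grip":-1},
    {"dp":[0.005,0,0],"roll":0,"grip":-1},
    {"dp":[0.005,0,0],"roll":0,"grip":-1},
    {"dp":[0,0,0],"roll":0,"grip":-1}
  ]
}}

```text
time_s: 11.0
ee_pos: [0.4338, -0.1921, 0.1499]
eef_rot: [-1.57, 0.002, -0.028]
force: [-0.9, -0.6, -0.7]
grip_width: 0.0468
```

```bash
python3 - <<'E'
from h import *
o=ctrl.get_obs(); print(np.round(o["ee_pos"],4),o["grip_width"])
cv2.imwrite("pics/w5.png",imaging.camera("wrist")); i=imaging.camera_info("wrist"); np.save("w5.npy",np.array(i["world_from_camera"]))
E
```

```text
[ 0.4338 -0.1921  0.1499] 0.04675347294271786
```

View pics/w5.png

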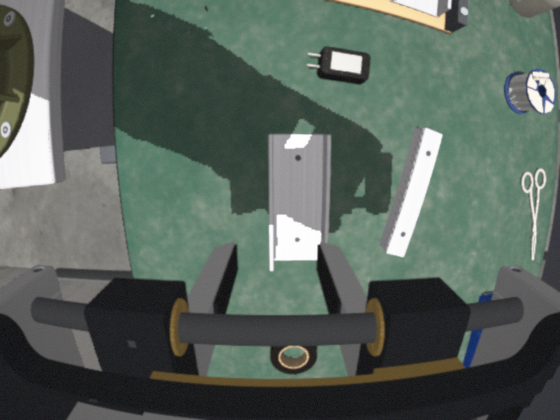

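B is now tipped open side up (cols 268–330, rows 134–262). The fingertips sit at row 243 at any opening, so the roughly 15 mm tip offset always holds. Next I'll measure B.

```bash
python3 - <<'E'
from h import *
i=imaging.camera_info("wrist"); im=cv2.imread("pics/w5.png")
hsv=cv2.cvtColor(im,cv2.COLOR_BGR2HSV); m=(hsv[...,1]<45)&(hsv[...,2]>75)
L=[];R=[]
for y in range(150,236,5):
    c=np.where(m[y,255:345])[0]+255; L.append((c.min(),y)); R.append((c.max()+1,y))
T=[]
for x in range(275,326,5):
    r=np.where(m[115:160,x])[0]+115; T.append((x,r.min()))
for n,p in(("L",L),("R",R),("T",T)):
    for z in(.034,0.):
        w=ray("wrist",p,z,i)[:,:2]; print(n,z,w[[0,len(w)//2,-1]].round(4).tolist(),"med",np.median(w,0).round(4))
print("Lbot",ray("wrist",[[271,270]],.034,i).round(4),[[int(a) for a in x] for x in (L[0],L[-1],R[0],R[-1])])
E
```

```text
L 0.034 [[0.4258, -0.1357], [0.4254, -0.1796], [0.424, -0.2205]] med [ 0.4256 -0.1771]
L 0.0 [[0.4247, -0.1373], [0.4242, -0.186], [0.4226, -0.2314]] med [ 0.4244 -0.1832]
R 0.034 [[0.4883, -0.1368], [0.4873, -0.181], [0.5025, -0.2228]] med [ 0.4882 -0.1785]
R 0.0 [[0.4939, -0.1386], [0.4928, -0.1876], [0.5097, -0.234]] med [ 0.4939 -0.1849]
T 0.034 [[0.4339, -0.1196], [0.4579, -0.1067], [0.4816, -0.1213]] med [ 0.4579 -0.12  ]
T 0.0 [[0.4336, -0.1195], [0.4603, -0.1052], [0.4866, -0.1214]] med [ 0.4603 -0.1199]
Lbot [[ 0.4257 -0.259   0.034 ]] [[267, 150], [268, 235], [332, 150], [345, 235]]
```

Emit:
{"method": "apply_moves", "body": {
  "deltas": [
    {"dp":[0.0115,0,0.001],"roll":0,"grip":-1},
    {"dp":[0.0115,0,0.001],"roll":0,"grip":-1},
    {"dp":[0,0,0],"roll":0,"grip":-1},
    {"dp":[0,0.04,0],"roll":0,"grip":-1},
    {"dp":[0,0.04,0],"roll":0,"grip":-1},
    {"dp":[0,0.035,0],"roll":0,"grip":-1},
    {"dp":[0,0.02,0],"roll":0,"grip":-1},
    {"dp":[0,0.012,0],"roll":0,"grip":-1}
  ]
}}

```text
time_s: 12.05
ee_pos: [0.4567, -0.1907, 0.003]
eef_rot: [-1.57, 0.001, -0.028]
force: [0.3, 0.2, 0.3]
grip_width: 0.094
```

Emit:
{"method": "apply_moves", "body": {
  "deltas": [
    {"dp":[0,0.006,0],"roll":0,"grip":-1},
    {"dp":[0,0,0],"roll":0,"grip":1},
    {"dp":[0,0,0],"roll":0,"grip":1},
    {"dp":[0,0,0],"roll":0,"grip":1},
    {"dp":[0,0,0],"roll":0,"grip":1},
    {"dp":[0,0,0],"roll":0,"grip":1}
  ],
  "newtons": 25
}}

```text
time_s: 12.8
ee_pos: [0.4571, -0.191, -0.0017]
eef_rot: [-1.571, -0.0, -0.028]
force: [-0.7, 0.2, 5.1]
grip_width: 0.0598
```

Emit:
{"method": "apply_moves", "body": {
  "deltas": [
    {"dp":[0,-0.02,0],"roll":0,"grip":1},
    {"dp":[0,-0.035,0],"roll":0,"grip":1},
    {"dp":[0,-0.035,0],"roll":0,"grip":1},
    {"dp":[0.0055,0,0.03],"roll":0,"grip":1},
    {"dp":[0.01,0,0.05],"roll":0,"grip":1},
    {"dp":[0.01,0,0.055],"roll":0,"grip":1},
    {"dp":[0.01,0,0.055],"roll":0,"grip":1},
    {"dp":[0.01,0,0.055],"roll":0,"grip":1},
    {"dp":[0.01,0,0.053],"roll":0,"grip":1},
    {"dp":[0,0,0],"roll":0.134,"grip":1}
  ]
}}

```text
time_s: 14.05
ee_pos: [0.5208, 0.1085, 0.0876]
eef_rot: [-1.571, 0.0, -0.16]
force: [0.1, -0.4, -2.0]
grip_width: 0.0601
```

```bash
python3 - <<'E'
from h import *
o=ctrl.get_obs(); print(np.round(o["ee_pos"],4),np.round(o["eef_rot"],3),o["grip_width"],np.round(o["force"],1))
im=imaging.camera("wrist"); cv2.imwrite("pics/w6.png",im)
E
```

```text
[0.5208 0.1085 0.0876] [-1.571  0.    -0.16 ] 0.06012140777137772 [ 0.1 -0.4 -2. ]
```

View pics/w6.png

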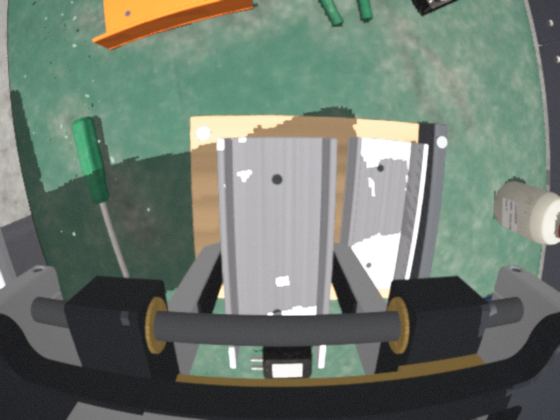

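B is held level over the board, with A and the fence to its right. Lower it.

Emit:
{"method": "apply_moves", "body": {
  "deltas": [
    {"dp":[0,0.03,-0.002],"roll":0,"grip":1},
    {"dp":[0,0.03,0],"roll":0,"grip":1},
    {"dp":[0,0.012,0],"roll":0,"grip":1},
    {"dp":[0,0.006,0],"roll":0,"grip":1},
    {"dp":[0,0.003,0],"roll":0,"grip":1}
  ]
}}

```text
time_s: 14.72
ee_pos: [0.5209, 0.1034, 0.0074]
eef_rot: [-1.571, -0.001, -0.162]
force: [0.0, -0.4, -1.2]
grip_width: 0.0599
```

Emit:
{"method": "apply_moves", "body": {
  "deltas": [
    {"dp":[0,0.001,0],"roll":0,"grip":1},
    {"dp":[0,0,0],"roll":0,"grip":-0.5},
    {"dp":[0,0,0],"roll":0,"grip":-0.5},
    {"dp":[0,-0.02,0],"roll":0,"grip":-0.5},
    {"dp":[0,-0.04,0],"roll":0,"grip":-0.5},
    {"dp":[0,-0.04,0],"roll":0,"grip":1},
    {"dp":[-0.05,0,0],"roll":0,"grip":1},
    {"dp":[-0.06,0,0],"roll":0,"grip":1},
    {"dp":[0,0,0],"roll":0,"grip":1},
    {"dp":[0,0,0],"roll":0,"grip":1}
  ]
}}

```text
time_s: 15.98
ee_pos: [0.4129, 0.1213, 0.1067]
eef_rot: [-1.57, -0.002, -0.162]
force: [0.5, 0.3, -0.3]
grip_width: 0.0239
```

```bash
python3 - <<'E'
from h import *
o=ctrl.get_obs(); print(np.round(o["ee_pos"],4),o["grip_width"])
im=imaging.camera("wrist"); cv2.imwrite("pics/w7.png",im)
i=imaging.camera_info("wrist")
# edges along board-x through profile at board y=+20,+40 mm at z=.042
R=np.array([[.9869,.1613],[-.1613,.9869]]);O=np.array([.566,.103])
T=np.linalg.inv(np.array(i["world_from_camera"]));K=np.array(i["K"])
def pix(P):
    c=T[:3,:3]@P+T[:3,3]; r=np.hypot(c[0],c[1]); t=np.arctan2(r,c[2]); return K[0,2]+K[0,0]*t*c[0]/r, K[1,2]+K[1,1]*t*c[1]/r
for y in(.03,.05):
    s=[]
    for x in np.arange(-.09,.085,.0025):
        p=R@np.array([x,y])+O; u,v=pix(np.r_[p,.042]); s.append((round(1000*x,1),*im[int(round(v)),int(round(u))].tolist()))
    print(y,[(a,(b+c+d)//3,d-b) for a,b,c,d in s])
E
```

```text
[0.4129 0.1213 0.1067] 0.02386195276720119
0.03 [(np.float64(-90.0), 128, 59), (np.float64(-87.5), 126, 60), (np.float64(-85.0), 125, 61), (np.float64(-82.5), 116, 7), (np.float64(-80.0), 107, 0), (np.float64(-77.5), 111, 0), (np.float64(-75.0), 119, -1), (np.float64(-72.5), 149, -1), (np.float64(-70.0), 144, -2), (np.float64(-67.5), 150, -2), (np.float64(-65.0), 147, -1), (np.float64(-62.5), 147, -1), (np.float64(-60.0), 150, 0), (np.float64(-57.5), 149, -2), (np.float64(-55.0), 147, 0), (np.float64(-52.5), 147, 0), (np.float64(-50.0), 182, 1), (np.float64(-47.5), 251, 0), (np.float64(-45.0), 251, 0), (np.float64(-42.5), 251, 0), (np.float64(-40.0), 252, 0), (np.float64(-37.5), 250, 0), (np.float64(-35.0), 251, -1), (np.float64(-32.5), 217, -1), (np.float64(-30.0), 118, 0), (np.float64(-27.5), 121, 0), (np.float64(-25.0), 120, 0), (np.float64(-22.5), 112, -2), (np.float64(-20.0), 126, 0), (np.float64(-17.5), 251, 0), (np.float64(-15.0), 237, 27), (np.float64(-12.5), 224, 67), (np.float64(-10.0), 222, 70), (np.float64(-7.5), 223, 69), (np.float64(-5.0), 176, 2), (np.float64(-2.5), 12
[... 2298 characters left out ...]
64(22.5), 249, -1), (np.float64(25.0), 249, 0), (np.float64(27.5), 248, 0), (np.float64(30.0), 249, 0), (np.float64(32.5), 248, -1), (np.float64(35.0), 248, 0), (np.float64(37.5), 249, 0), (np.float64(40.0), 248, 0), (np.float64(42.5), 249, 0), (np.float64(45.0), 248, 0), (np.float64(47.5), 174, 1), (np.float64(50.0), 114, -2), (np.float64(52.5), 114, -3), (np.float64(55.0), 117, -1), (np.float64(57.5), 118, 0), (np.float64(60.0), 116, 1), (np.float64(62.5), 113, -1), (np.float64(65.0), 104, -1), (np.float64(67.5), 127, -2), (np.float64(70.0), 241, 0), (np.float64(72.5), 238, 0), (np.float64(75.0), 62, -1), (np.float64(77.5), 59, -3), (np.float64(80.0), 106, -5), (np.float64(82.5), 106, -6)]
```

The edge profile puts B at board x -75…-16 and A near the fence, both almost parallel to it. Now push B and A to the fence with closed fingers.

Emit:
{"method": "apply_moves", "body": {
  "deltas": [
    {"dp":[0,0.045,0],"roll":0,"grip":1},
    {"dp":[0,0.045,0],"roll":0,"grip":1},
    {"dp":[0.01,0.004,0],"roll":0,"grip":1},
    {"dp":[0.02,0,0],"roll":0,"grip":1},
    {"dp":[0.02,0,0],"roll":0,"grip":1},
    {"dp":[0.01,0,0],"roll":0,"grip":1},
    {"dp":[0.006,0,0],"roll":0,"grip":1},
    {"dp":[0.006,0,0],"roll":0,"grip":1},
    {"dp":[0.006,0,0],"roll":0,"grip":1},
    {"dp":[0.006,0,0],"roll":0,"grip":1}
  ]
}}

```text
time_s: 17.27
ee_pos: [0.4951, 0.1077, 0.012]
eef_rot: [-1.571, 0.0, -0.162]
force: [-1.0, -0.7, 0.3]
grip_width: 0.0005
```

Emit:
{"method": "apply_moves", "body": {
  "deltas": [
    {"dp":[0.005,0,0],"roll":0,"grip":1},
    {"dp":[0.004,0,0],"roll":0,"grip":1}
  ]
}}

```text
time_s: 17.52
ee_pos: [0.5039, 0.1062, 0.0119]
eef_rot: [-1.571, 0.0, -0.162]
force: [-1.3, 0.7, 1.4]
grip_width: 0.0007
```

Emit:
{"method": "apply_moves", "body": {
  "deltas": [
    {"dp":[0.003,0,0],"roll":0,"grip":1},
    {"dp":[0.002,0,0],"roll":0,"grip":1}
  ]
}}

```text
time_s: 17.77
ee_pos: [0.5086, 0.1054, 0.0119]
eef_rot: [-1.571, 0.0, -0.162]
force: [-1.7, -0.2, 1.2]
grip_width: 0.0004
```

Emit:
{"method": "apply_moves", "body": {
  "deltas": [
    {"dp":[0.002,0,0],"roll":0,"grip":1}
  ]
}}

```text
time_s: 17.9
ee_pos: [0.5106, 0.1051, 0.0119]
eef_rot: [-1.571, 0.0, -0.162]
force: [-2.2, -0.8, 0.6]
grip_width: 0.0004
```

Emit:
{"method": "apply_moves", "body": {
  "deltas": [
    {"dp":[0.0015,0,0],"roll":0,"grip":1}
  ]
}}

```text
time_s: 18.02
ee_pos: [0.5116, 0.1049, 0.0118]
eef_rot: [-1.571, 0.001, -0.162]
force: [-10.4, 2.4, 6.2]
grip_width: 0.0009
```

Emit:
{"method": "apply_moves", "body": {
  "deltas": [
    {"dp":[0.001,0,0],"roll":0,"grip":1},
    {"dp":[0,0,0],"roll":0,"grip":1}
  ]
}}

```text
time_s: 18.27
ee_pos: [0.5117, 0.105, 0.0118]
eef_rot: [-1.571, 0.003, -0.162]
force: [-11.8, 3.7, 8.5]
grip_width: 0.0002
```

Both are against the fence (12 N). Back off, rise and check.

Emit:
{"method": "apply_moves", "body": {
  "deltas": [
    {"dp":[-0.03,0,0],"roll":0,"grip":1},
    {"dp":[0,-0.05,0],"roll":0,"grip":1},
    {"dp":[0,-0.06,0],"roll":0,"grip":-0.2},
    {"dp":[0,0,-0.03],"roll":0,"grip":-0.2},
    {"dp":[0,0,-0.06],"roll":0,"grip":-0.2},
    {"dp":[0,0,-0.06],"roll":0,"grip":-0.2},
    {"dp":[0,0,-0.06],"roll":0,"grip":-0.2},
    {"dp":[0,0,0],"roll":0,"grip":-0.2}
  ]
}}

```text
time_s: 19.27
ee_pos: [0.4492, -0.101, 0.1222]
eef_rot: [-1.571, -0.001, -0.167]
force: [0.4, -0.6, 0.0]
grip_width: 0.0552
```

```bash
cat >> h.py <<'E'
Rb=np.array([[.9869,.1613],[-.1613,.9869]]);Ob=np.array([.566,.103])
def rowprof(name,im,i,y,x,z=.042):
    T=np.linalg.inv(np.array(i["world_from_camera"]));K=np.array(i["K"]);out=[]
    for xx in x:
        p=np.r_[Rb@[xx,y]+Ob,z]; c=T[:3,:3]@p+T[:3,3]
        if name=="wrist": r=np.hypot(c[0],c[1]); c=np.r_[c[:2]*np.arctan2(r,c[2])/r,1]
        out.append((K@(c/c[2]))[:2])
    o=np.float32(out); return cv2.remap(im,o[None,:,0],o[None,:,1],cv2.INTER_LINEAR)[0].mean(1).astype(int)
E
python3 - <<'E'
from h import *
o=ctrl.get_obs(); print(np.round(o["ee_pos"],4),np.round(o["eef_rot"],3),o["grip_width"])
im=imaging.camera("top"); cv2.imwrite("pics/t8.png",im); i=imaging.camera_info("top")
hsv=cv2.cvtColor(im,cv2.COLOR_BGR2HSV)
w=((hsv[...,2]>150)&(hsv[...,1]<45)).astype(np.uint8)*255
b=blob(im,(165,170,260,245),w); P=ray("top",b,.042); r=rect(P); print("AB",r,(np.array(r["c"])-Ob)@Rb)
b=blob(im,(288,188,355,222),w); print("N",rect(ray("top",b,.03)))
wr=imaging.camera("wrist"); cv2.imwrite("pics/w8.png",wr)
x=np.arange(-.05,.085,.0025); print((x*1000).tolist())
for y in(.045,0,-.045): print(y,rowprof("top",im,i,y,x).tolist())
E
```

```text
[ 0.4492 -0.101   0.1222] [-1.571e+00 -1.000e-03 -1.670e-01] 0.05516304371381605
AB {'c': array([0.5895, 0.0958]), 'len': 0.1576, 'wid': 0.1339, 'ang': 1.4048} [ 0.02435351 -0.00331513]
N {'c': array([ 0.5808, -0.1826]), 'len': 0.1432, 'wid': 0.0267, 'ang': 1.2938}
[-50.0, -47.5, -45.0, -42.49999999999999, -39.99999999999999, -37.49999999999999, -34.99999999999999, -32.499999999999986, -29.999999999999986, -27.499999999999982, -24.999999999999982, -22.49999999999998, -19.999999999999975, -17.499999999999975, -14.999999999999972, -12.49999999999997, -9.999999999999968, -7.499999999999965, -4.999999999999963, -2.4999999999999605, 4.163336342344337e-14, 2.500000000000044, 5.000000000000046, 7.500000000000048, 10.00000000000005, 12.500000000000053, 15.000000000000055, 17.500000000000057, 20.00000000000006, 22.50000000000006, 25.000000000000064, 27.500000000000068, 30.000000000000068, 32.50000000000007, 35.00000000000007, 37.50000000000008, 40.00000000000008, 42.50000000000008, 45.00000000000008, 47.500000000000085, 50.000000000000085, 52.500000000000085, 55.00000000000009, 57.50000000000
[... 317 characters left out ...]
255, 248, 216, 254, 233, 253, 255, 254, 254, 254, 254, 254, 254, 254, 254, 254, 254, 254, 254, 253, 254, 254, 254, 255, 255, 193, 199, 243, 201, 132]
0 [229, 230, 229, 232, 247, 237, 223, 248, 255, 254, 254, 254, 254, 254, 254, 254, 254, 254, 254, 254, 254, 254, 254, 255, 255, 240, 232, 248, 255, 237, 240, 255, 255, 254, 254, 254, 254, 254, 254, 254, 254, 254, 254, 254, 254, 254, 255, 255, 233, 193, 216, 237, 139, 118]
-0.045 [232, 232, 225, 218, 240, 239, 242, 255, 255, 255, 255, 255, 255, 255, 254, 254, 254, 254, 254, 254, 254, 254, 255, 255, 255, 236, 231, 249, 243, 254, 255, 255, 254, 254, 255, 255, 255, 252, 251, 254, 255, 254, 254, 254, 254, 254, 255, 255, 251, 171, 230, 225, 157, 126]
```

```bash
python3 - <<'E'
from h import *
im=cv2.imread("pics/t8.png"); i=imaging.camera_info("top"); hsv=cv2.cvtColor(im,cv2.COLOR_BGR2HSV)
S=cv2.merge([hsv[...,1]]*3)
ys=np.arange(-.1,.1001,.001)
for n,xs in(("B",(-.02,-.01,0)),("A",(.04,.05,.06))):
    for x in xs:
        p=np.array([rowprof("top",S,i,y,[x],.012)[0] for y in ys]); k=np.where(p<45)[0]; print(n,x,ys[k.min()].round(3),ys[k.max()].round(3),p[::10].tolist())
s=imaging.camera("wrist")
E
```

```text
B -0.02 -0.077 0.064 [69, 76, 55, 0, 0, 0, 0, 0, 1, 1, 1, 0, 0, 0, 1, 0, 0, 76, 75, 81, 85]
B -0.01 -0.078 0.064 [71, 79, 52, 0, 0, 5, 1, 1, 1, 1, 1, 1, 0, 1, 14, 0, 1, 76, 76, 82, 81]
B 0 -0.078 0.064 [58, 74, 58, 0, 1, 1, 1, 1, 1, 1, 0, 0, 0, 0, 0, 0, 0, 75, 72, 75, 80]
A 0.04 -0.071 0.07 [60, 64, 56, 13, 1, 1, 1, 1, 1, 0, 0, 0, 0, 0, 0, 0, 0, 39, 75, 78, 66]
A 0.05 -0.072 0.069 [64, 63, 56, 0, 1, 2, 0, 1, 0, 0, 0, 0, 0, 0, 4, 0, 0, 54, 67, 64, 56]
A 0.06 -0.088 0.07 [62, 54, 57, 7, 1, 1, 0, 0, 0, 0, 0, 0, 0, 0, 1, 0, 1, 40, 73, 69, 66]
```

B's centre is about 6 mm off A's along the fence, within the 15 mm limit, and the joint is at board x ≈ 18.7 mm. Now to the narrow channel at (0.5807, -0.1825), yaw -0.278.

Emit:
{"method": "apply_moves", "body": {
  "deltas": [
    {"dp":[0.0477,0,-0.0195],"roll":0,"grip":-0.2},
    {"dp":[0.0477,0,-0.0195],"roll":0,"grip":-0.2},
    {"dp":[0.0478,0,-0.0195],"roll":0,"grip":-0.2},
    {"dp":[0,0,0],"roll":0.111,"grip":-0.2},
    {"dp":[0,0,0],"roll":0,"grip":-0.2}
  ]
}}

```text
time_s: 20.05
ee_pos: [0.582, -0.1771, 0.1214]
eef_rot: [-1.571, 0.001, -0.271]
force: [-0.1, -0.0, -0.1]
grip_width: 0.0563
```

```bash
python3 - <<'E'
from h import *
o=ctrl.get_obs(); print(np.round(o["ee_pos"],4),np.round(o["eef_rot"],3),o["grip_width"])
im=imaging.camera("wrist"); i=imaging.camera_info("wrist"); cv2.imwrite("pics/w9.png",im)
hsv=cv2.cvtColor(im,cv2.COLOR_BGR2HSV); m=(hsv[...,1]<45)&(hsv[...,2]>90)
L=[];R=[]
for y in range(110,240,8):
    c=np.where(m[y,240:320])[0]+240
    if len(c): L.append((c.min(),y));R.append((c.max()+1,y)); 
print([(int(a[0]),int(b[0]),a[1]) for a,b in zip(L,R)])
l=ray("wrist",L,.03,i);r=ray("wrist",R,.03,i); print(((l+r)/2)[:,:2].round(4).tolist(),np.linalg.norm(r-l,axis=1).round(4))
E
```

```text
[ 0.582  -0.1771  0.1214] [-1.571e+00  1.000e-03 -2.710e-01] 0.05631395495699965
[(243, 305, 110), (240, 305, 118), (254, 263, 134), (249, 296, 142), (263, 291, 150), (258, 303, 158), (240, 309, 166), (240, 316, 174), (240, 319, 182), (243, 320, 190), (263, 320, 198), (246, 320, 206), (240, 313, 214), (240, 317, 222), (253, 290, 230), (263, 302, 238)]
[[0.6039, -0.0868], [0.6008, -0.0933], [0.5852, -0.1039], [0.5951, -0.1139], [0.597, -0.1219], [0.5981, -0.1295], [0.5911, -0.1349], [0.5923, -0.1426], [0.5917, -0.15], [0.5915, -0.1575], [0.5983, -0.167], [0.5889, -0.1721], [0.5812, -0.1778], [0.581, -0.1856], [0.5727, -0.1913], [0.5805, -0.2015]] [0.0542 0.0569 0.0079 0.0413 0.0246 0.0397 0.0613 0.0678 0.0708 0.0694
 0.0516 0.0674 0.0668 0.071  0.0342 0.0363]
```

Emit:
{"method": "apply_moves", "body": {
  "deltas": [
    {"dp":[0,0.04,-0.0056],"roll":0.007,"grip":-0.2},
    {"dp":[0,0.04,0],"roll":0,"grip":-0.2},
    {"dp":[0,0.02,0],"roll":0,"grip":-0.2},
    {"dp":[0,0.013,0],"roll":0,"grip":-0.2},
    {"dp":[0,0.008,0],"roll":0,"grip":-0.2},
    {"dp":[0,0,0],"roll":0,"grip":1},
    {"dp":[0,0,0],"roll":0,"grip":1},
    {"dp":[0,0,0],"roll":0,"grip":1},
    {"dp":[0,0,0],"roll":0,"grip":1}
  ],
  "newtons": 25
}}

```text
time_s: 21.22
ee_pos: [0.5802, -0.1841, 0.0013]
eef_rot: [-1.571, -0.001, -0.28]
force: [-0.5, -0.7, 2.3]
grip_width: 0.0219
```

Emit:
{"method": "apply_moves", "body": {
  "deltas": [
    {"dp":[0,-0.02,0],"roll":0,"grip":1},
    {"dp":[0,-0.035,0],"roll":0,"grip":1},
    {"dp":[0,-0.035,0],"roll":0,"grip":1},
    {"dp":[-0.0123,0,0.045],"roll":0,"grip":1},
    {"dp":[-0.0123,0,0.045],"roll":0,"grip":1},
    {"dp":[-0.0123,0,0.045],"roll":0,"grip":1},
    {"dp":[-0.0123,0,0.045],"roll":0,"grip":1},
    {"dp":[-0.0123,0,0.045],"roll":0,"grip":1},
    {"dp":[-0.0123,0,0.045],"roll":0,"grip":1},
    {"dp":[0,0,0],"roll":-0.117,"grip":1}
  ]
}}

```text
time_s: 22.48
ee_pos: [0.5836, 0.0989, 0.0924]
eef_rot: [-1.57, -0.001, -0.158]
force: [-1.0, -0.7, -0.5]
grip_width: 0.0218
```

Emit:
{"method": "apply_moves", "body": {
  "deltas": [
    {"dp":[0,0,0],"roll":0,"grip":1}
  ]
}}

```text
time_s: 22.6
ee_pos: [0.5838, 0.0963, 0.0921]
eef_rot: [-1.571, -0.001, -0.163]
force: [0.9, 0.4, -1.3]
grip_width: 0.0218
```

```bash
python3 - <<'E'
from h import *
o=ctrl.get_obs(); print(np.round(o["ee_pos"],4),np.round(o["eef_rot"],3),o["grip_width"],np.round(o["force"],1))
im=imaging.camera("wrist"); i=imaging.camera_info("wrist"); cv2.imwrite("pics/w10.png",im)
x=np.arange(-.05,.085,.0025)
for y in(.045,.055,.065): print(y,rowprof("wrist",im,i,y,x).tolist())
e=np.array(o["ee_pos"])[:2]-Ob; print("board",(e@Rb).round(4))
E
```

```text
[0.5838 0.0963 0.0921] [-1.571e+00 -1.000e-03 -1.630e-01] 0.02183982587826497 [ 0.9  0.4 -1.3]
0.045 [130, 132, 131, 130, 164, 170, 127, 129, 183, 187, 185, 183, 184, 185, 181, 186, 185, 182, 186, 188, 186, 174, 186, 191, 187, 187, 187, 187, 188, 185, 188, 189, 190, 195, 178, 183, 185, 172, 77, 99, 184, 190, 182, 187, 187, 186, 186, 186, 134, 127, 152, 180, 71, 74]
0.055 [128, 128, 129, 131, 162, 176, 128, 128, 183, 189, 188, 183, 184, 185, 180, 186, 188, 186, 189, 187, 188, 175, 186, 193, 189, 186, 187, 187, 187, 184, 188, 190, 190, 196, 174, 184, 186, 187, 188, 189, 185, 191, 183, 187, 189, 187, 185, 187, 138, 131, 146, 179, 80, 76]
0.065 [235, 234, 234, 235, 235, 235, 234, 234, 213, 154, 234, 234, 227, 145, 142, 137, 136, 136, 137, 137, 137, 145, 185, 192, 189, 187, 188, 184, 186, 186, 189, 189, 192, 198, 175, 185, 186, 188, 186, 189, 185, 191, 183, 187, 189, 188, 186, 187, 138, 126, 143, 182, 81, 101]
board [ 0.0187 -0.0038]
```

View pics/w10.png

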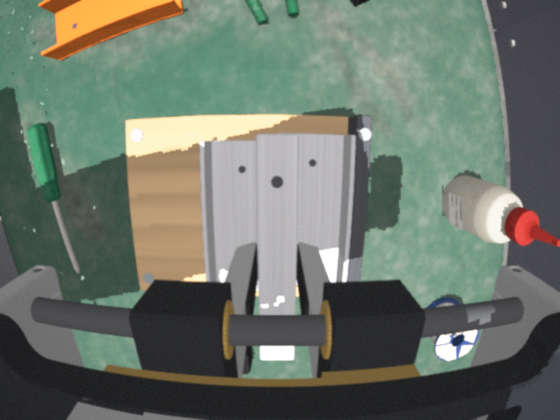

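The narrow channel sits centred over the joint (narrow cols 257–298, bundle cols 203–355). Lower it carefully.

Emit:
{"method": "apply_moves", "body": {
  "deltas": [
    {"dp":[0,0.025,0],"roll":0,"grip":1},
    {"dp":[0,0.015,0],"roll":0,"grip":1},
    {"dp":[0,0.008,0],"roll":0,"grip":1},
    {"dp":[0,0.004,0],"roll":0,"grip":1},
    {"dp":[0,0.003,0],"roll":0,"grip":1}
  ]
}}

```text
time_s: 23.28
ee_pos: [0.584, 0.0959, 0.0362]
eef_rot: [-1.571, -0.001, -0.163]
force: [-0.3, 0.1, -0.5]
grip_width: 0.0214
```

Emit:
{"method": "apply_moves", "body": {
  "deltas": [
    {"dp":[0,0.004,0],"roll":0,"grip":1},
    {"dp":[0,0.004,0],"roll":0,"grip":1}
  ]
}}

```text
time_s: 23.52
ee_pos: [0.5838, 0.0959, 0.0279]
eef_rot: [-1.571, -0.0, -0.163]
force: [0.1, 0.1, -0.8]
grip_width: 0.0218
```

Emit:
{"method": "apply_moves", "body": {
  "deltas": [
    {"dp":[0,0.004,0],"roll":0,"grip":1},
    {"dp":[0,0.003,0],"roll":0,"grip":1}
  ]
}}

```text
time_s: 23.78
ee_pos: [0.5836, 0.0959, 0.0206]
eef_rot: [-1.571, 0.0, -0.163]
force: [0.6, 0.8, -0.7]
grip_width: 0.022
```

Emit:
{"method": "apply_moves", "body": {
  "deltas": [
    {"dp":[0,0.002,0],"roll":0,"grip":1},
    {"dp":[0,0.001,0],"roll":0,"grip":1}
  ]
}}

```text
time_s: 24.02
ee_pos: [0.5837, 0.0959, 0.0179]
eef_rot: [-1.571, 0.0, -0.163]
force: [-0.0, 0.7, -1.1]
grip_width: 0.0215
```

Emit:
{"method": "apply_moves", "body": {
  "deltas": [
    {"dp":[0,0.001,0],"roll":0,"grip":1},
    {"dp":[0,0,0],"roll":0,"grip":1}
  ]
}}

```text
time_s: 24.28
ee_pos: [0.5838, 0.096, 0.0173]
eef_rot: [-1.571, -0.0, -0.163]
force: [-2.6, 0.5, 3.9]
grip_width: 0.0217
```

Seated: contact force appeared at TCP z 0.0173, exactly where predicted. Release, lift and check.

Emit:
{"method": "apply_moves", "body": {
  "deltas": [
    {"dp":[0,0,0],"roll":0,"grip":0.1},
    {"dp":[0,0,0],"roll":0,"grip":0.1},
    {"dp":[0,-0.01,0],"roll":0,"grip":0.1},
    {"dp":[0,-0.03,0],"roll":0,"grip":0.1},
    {"dp":[0,-0.05,0],"roll":0,"grip":0.1},
    {"dp":[0,-0.04,0],"roll":0,"grip":0.1},
    {"dp":[-0.03,0,-0.05],"roll":0,"grip":0.1},
    {"dp":[-0.03,0,-0.05],"roll":0,"grip":0.1},
    {"dp":[-0.03,0,-0.05],"roll":0,"grip":0.1},
    {"dp":[-0.03,0,-0.05],"roll":0,"grip":0.1}
  ]
}}

```text
time_s: 25.52
ee_pos: [0.4316, -0.0831, 0.1477]
eef_rot: [-1.571, -0.001, -0.163]
force: [0.8, -1.4, 0.6]
grip_width: 0.0419
```

```bash
python3 - <<'E'
from h import *
o=ctrl.get_obs(); print(np.round(o["ee_pos"],4),np.round(o["force"],1))
im=imaging.camera("top"); i=imaging.camera_info("top"); cv2.imwrite("pics/t11.png",im)
s=imaging.camera("scene"); cv2.imwrite("pics/s11.png",s)
hsv=cv2.cvtColor(im,cv2.COLOR_BGR2HSV); S=cv2.merge([hsv[...,1]]*3)
ys=np.arange(-.1,.1001,.001)
for n,x,z in(("B",-.02,.012),("B",-.01,.012),("N",.016,.046),("N",.02,.046),("A",.04,.012),("A",.05,.012)):
    p=np.array([rowprof("top",S,i,y,[x],z)[0] for y in ys]); k=np.where(p<45)[0]; print(n,x,ys[k.min()].round(3),ys[k.max()].round(3),round((ys[k.min()]+ys[k.max()])/2,4))
x=np.arange(-.05,.085,.0025); print((x*1000).astype(int).tolist())
for y in(.045,0,-.045): print(y,rowprof("top",im,i,y,x,.044).tolist())
a=cv2.resize(im[165:275,165:265],(500,550),interpolation=cv2.INTER_CUBIC); b=cv2.resize(s[225:310,205:305],(300,255),interpolation=cv2.INTER_CUBIC)
c=np.zeros((550,800,3),np.uint8); c[:,:500]=a; c[:255,500:]=b; cv2.imwrite("pics/final.png",c)
# bystander pixel shifts
t0=cv2.imread("pics/top0.png")
for n,(x0,y0,x1,y1) in dict(screwdriver=(160,282,232,302),tape=(382,238,412,266),mm=(385,165,446,220),spool=(258,130,288,160),adapter=(262,222,282,248)).items():
    r=cv2.matchTemplate(im[y0-8:y1+8,x0-8:x1+8],t0[y0:y1,x0:x1],cv2.TM_CCOEFF_NORMED); _,v,_,l=cv2.minMaxLoc(r); print(n,round(v,2),l[0]-8,l[1]-8)
E
```

```text
[ 0.4316 -0.0831  0.1477] [ 0.8 -1.4  0.6]
B -0.02 -0.077 0.064 -0.0065
B -0.01 -0.078 0.064 -0.007
N 0.016 -0.077 0.068 -0.0045
N 0.02 -0.074 0.068 -0.003
A 0.04 -0.071 0.07 -0.0005
A 0.05 -0.072 0.069 -0.0015
[-50, -47, -45, -42, -39, -37, -34, -32, -29, -27, -24, -22, -19, -17, -14, -12, -9, -7, -4, -2, 0, 2, 5, 7, 10, 12, 15, 17, 20, 22, 25, 27, 30, 32, 35, 37, 40, 42, 45, 47, 50, 52, 55, 57, 60, 62, 65, 67, 70, 72, 75, 77, 80, 82]
0.045 [213, 212, 208, 208, 230, 245, 234, 255, 255, 254, 254, 254, 254, 254, 254, 254, 254, 254, 254, 254, 255, 255, 242, 227, 241, 255, 251, 227, 199, 244, 255, 254, 252, 253, 254, 254, 254, 254, 254, 254, 254, 254, 254, 254, 254, 254, 254, 255, 255, 177, 206, 246, 191, 131]
0 [229, 229, 229, 232, 247, 239, 222, 250, 255, 254, 254, 254, 254, 254, 254, 254, 254, 254, 254, 254, 254, 255, 252, 217, 254, 255, 254, 254, 254, 254, 255, 255, 239, 238, 255, 254, 254, 254, 254, 254, 254, 254, 254, 254, 254, 254, 255, 255, 228, 198, 223, 223, 135, 117]
-0.045 [231, 230, 224, 218, 243, 239, 243, 255, 255, 255, 255, 255, 255, 255, 254, 254, 254, 254, 254, 254, 255, 255, 243, 220, 239, 255, 252, 230, 213, 244, 255, 255, 255, 255, 255, 255, 255, 254, 252, 254, 255, 254, 254, 254, 254, 254, 255, 254, 240, 167, 236, 224, 146, 126]
screwdriver 0.99 0 0
tape 1.0 0 0
mm 1.0 0 0
spool 1.0 0 0
adapter 0.65 0 0
```

```bash
python3 -c "
from station import ctrl
print(ctrl.hand_in(), ctrl.get_obs()['time_s'])"
```

```text
the job is handed in; nothing more can be done
the job is handed in; nothing more can be done
```

I built the bundle and handed it in at about 26 s of the 69 s. I tipped channel_b onto its web, set it beside channel_a, pushed both against the fence, and seated the narrow channel over the joint.

**Last checks (top camera and force):**
- **Wide channels:** together they span board x from about -41 to +79 mm. That leaves the pair snug to each other and the fence, and parallel to it.
- **Ends:** the channel centres along the fence are at about -1 mm (A), -7 mm (B) and -4 mm (narrow), within the 15 mm flush limit.
- **Narrow channel:** it is centred over the joint at about 19 mm. Contact force appeared at exactly the seated height predicted.
- **Other tools:** image matching showed no shift for any of the five. The adapter's match was weaker (0.65), probably arm or shadow over it.

**What went wrong or disagreed:**
- **Fingertips:** the real fingertips were about 15 mm above the reported TCP, not 11 mm below it. My first two pushes passed over channel_b.
- **Force:** a probing press on channel_b's top then reached 74 N at the wrist. That is under the 120 N wrist limit, and the fingertips made the contact; the 40 N limit is for the arm and the gripper's body.
- **Final picture:** I could not view it because the 12-picture limit was used up, so the last check is numeric only.

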